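Close up a carton of graphics cards

TASK

Close up the open carton on the bench. First tip over the graphics card that stands proud inside it so that it lies flat on the bottom layer, then fold in the two short end flaps until they are level (they can be pushed too far, down into the carton), and last fold the long lid down flat over them. Leave the power brick in the carton and do not disturb the things standing around the carton.

Things in the scene. Friction and masses are not known exactly. Their poses are not given: they have to be found in the camera images.
- carton: brown cardboard carton, fixed to the bench, heavy. Outer 170 (its x) x 300 (its y) x 110 mm high, walls 5 mm, open at the top. Origin at the centre of its underside on the bench, z up; -x is the long side nearest the robot, +y the left end. Inside, a full bottom layer under a grey sheet makes a level floor 35 mm above the origin
- flap_left (a joint): short end flap hinged along the top of the carton's +y end; stiff hinge, stays where left (takes about 1.5 N at its middle). Panel 156 (along carton x) x 70 mm (out from the hinge) x 4 mm. Hinge line at carton y = +148, z = 113 mm, parallel to carton x. Value in rad: 0 = level, folded in; 1.57 = upright; more = leaning outwards; negative (to -0.6) = pushed down into the carton
- flap_right (a joint): the same flap at the carton's -y end: hinge line at carton y = -148, z = 113 mm; same meaning of values
- lid (a joint): long lid hinged along the top of the carton's -x side (nearest the robot); stiff hinge, stays where left (takes about 2.5 N near its edge). Panel 300 (along carton y) x 160 mm (out from the hinge) x 4 mm. Hinge line at carton x = -83, z = 118 mm, parallel to carton y. 0 = closed flat (a stop), 1.57 = upright, more = leaning towards the robot
- flap_left_edge (a point): middle of the left flap's free edge
- flap_right_edge (a point): middle of the right flap's free edge
- lid_edge (a point): middle of the lid's free edge
- card: black graphics card, 100 (its x) x 28 (its y) x 115 mm (its z), about 0.35 kg, fans on one broad side. It starts standing on its short end on the carton's floor near one end of the carton (either end), broad sides facing the two ends, its top about 40 mm above the carton's rim. Origin at the centre of the end it stands on, z up along its length
- card_center (a point): centre of the graphics card
- brick: small black power brick, 90 (x) x 22 (y) x 34 mm high, lying on the carton's floor near the other end; origin at the centre of its underside
- stack: bystander: stack of four black graphics cards, 110 x 150 x 112 mm high, beyond one end of the carton; origin at the centre of its underside
- can: bystander: upright aluminium spray can, diameter 52, height 160 mm, beyond the other end of the carton; origin at the centre of its underside
- tape_roll: bystander: roll of tape lying flat, outer diameter 90, height 45 mm, on the far side of the carton; origin at the centre of its underside
- screwdriver: bystander: screwdriver about 190 mm long lying on the far side of the carton
Not all that is in view belongs to the job. Several things have the shape of the brick; the one meant has the colours described above.

How it is judged:
By the outcome, as a careful person would: the job done as asked, in the order asked, and still so for the second after the job is handed in, with the robot touching nothing.
It also fails if it takes over 61 s, if anything falls off the work surface, if the arm or the gripper's body presses on something with over 40 N, if the wrist force passes 120 N, or if a joint passes its speed limit or range.

ROBOT

A 7-joint arm with a two-finger parallel gripper is mounted at the origin on the work surface. World frame = base frame: x ahead of the robot, y to its left, z up, the work surface at z = 0. Lengths are in m, angles in rad, forces in N, time in s.
With the tool pointing down it reaches from about 0.4 to 0.85 m from the base axis. Payload 10.4 kg.
Tool frame: the origin (TCP) lies between the finger pads; the fingertips stand manip.tip_extent ahead of it and the grasp point (between the pads) lies 6 mm ahead of it (manip.tip_extent is the distance from the TCP to the fingertips, in m); z points along the fingers, y is the line along which they close (so a half turn about z gives the same grasp; the last joint's range is limited). The gripper opens to 85 mm and grips with 20 to 120 N. Pads are 22 mm wide; open, the fingers measure 114 mm over their backs; the gripper's body (76 mm by 85 mm) begins 54 mm behind the grasp point. The pads swing forward as they close: fully open they stand 13 mm farther back than shut.
Start: joints at [1.094, 0.332, -0.065, 1.46, 0.022, 1.35, -0.088], TCP at [0.274, -0.562, 0.256] pointing down, gripper open.
Joint ranges: [-2.6, 2.6], [-0.5, 2.12], [-1.47, 1.34], [0.16, 2.42], [-1.27, 4.41], [0.06, 2.06], [-2.6, 2.6]. Speed limits (rad/s): [2.22, 2.22, 2.79, 2.79, 3.14, 3.14, 3.14].

INTERFACE

Orientations are given as a unit quaternion [x, y, z, w].
In Python, from workcell import get_obs, optics, workorder, manip gives the robot as it stands.
- The arm moves only by the tool jog_arm, never from a script. Its argument "increments" is a list of rows, each a list of 7 numbers: the shift along the tool's x, y, z in m, then the turn, a rotation vector about the tool's x, y, z in rad, then the opening, from -1 (shut) to 1 (fully open). A call has 1 to 5 rows; each row is the pose to reach, as a shift and turn from the pose commanded when the call began, along the tool's axes at that moment; what a row does not reach only later rows make up. A row lasts 1/12 s, in which the tool goes at most 41.7 mm and 7.16 degrees, less where a joint would pass 70% of its speed; a pose out of reach is approached as far as the arm can. A call with a gripper value outside its range is refused whole. The fingers move at their own pace and stop on an object; "grip_force" is the grip in N (left out, the last holds). Time passes only in rows, so rows that repeat a pose let the fingers close. It gives the time, the measured TCP pose, the force, the opening and the grip force at its end, in the units of the state.
- get_obs(): the state, without advancing time (a new reading comes with each control period).
- optics.camera(name): name is "scene" or "side" or "wrist"; returns a dict with "color" (480x640x3 uint8, red, green, blue), "depth" (480x640 float32, m along the optical axis (not along the pixel's ray), 0 where there is no reading), "K" (3x3 intrinsics, pixels), "k1" (the pictures are not rectified: a ray, as slopes to the right and down, at radius r is drawn at 1 + k1 r^2 times it, then the intrinsics apply), "R" (3x3) and "t" (3): a world point X has camera coordinates R X + t. Camera axes: x right, y down, z forward; pixel columns grow to the right and rows downward; lengths in m; the calibration is good to about 2 mm. A picture is of the moment at which its call begins.
- workorder.hand_in(): hands the job in; it is judged then, once.
The state is a dict: "clock": time; "joint_pos": joint angles; "joint_velocities": joint speeds; "tau": joint torques, N m; "position": TCP position; "ee_rot": TCP orientation; "ft_force": force on the tool from outside, world axes, zero at the start; "torque": the same for the moment, N m; "grip_width": opening from 0.0 (shut) to 1.0 (fully open); "grasp_force": force on a finger pad.
Only numpy, scipy, OpenCV 4.12 (cv2) and the standard library are available. Lean on these libraries where they do the work, as an engineer would, in place of code of your own. Each camera call takes 0.05 s, during which the arm holds its last target. There are 200 camera calls.

## Working session

There is one attempt and no reset: what is moved stays moved. The work goes in short steps, Python scripts to look and compute and a tool call to move; the robot and the scene stay as the last step left them, time stands still between calls to the robot, and variables do not carry over. Pictures are saved under pics/ and viewed, at most 10 in all, crops included, and the job is handed in when it is done.

Besides the shell and the picture viewer there is one more tool, called by a JSON object that holds its "fn" and its "kwargs". jog_arm: Moves the arm, as the interface text tells. Its arguments: {"type":"object","properties":{"increments":{"type":"array"},"grip_force":{"type":"number"}},"required":["increments"]}

```bash
mkdir -p pics; cat > h.py <<'E'
import numpy as np, cv2
from scipy.spatial.transform import Rotation as Rn
from workcell import get_obs, optics, workorder, manip
def cloud(c):
    h,w=c["depth"].shape; u,v=np.meshgrid(np.arange(w),np.arange(h))
    D=np.array([c["k1"],0,0,0,0],float)
    p=cv2.undistortPoints(np.stack([u,v],-1).reshape(-1,1,2).astype(float),np.array(c["K"],float),D).reshape(h,w,2)
    z=c["depth"]; P=np.dstack([p*z[...,None],z])
    X=(P-np.array(c["t"]))@np.array(c["R"]); X[z==0]=np.nan
    return X
def save(n,im): cv2.imwrite("pics/"+n,cv2.cvtColor(im,cv2.COLOR_RGB2BGR))
E
python3 - <<'E'
from h import *
for n in("scene","side"):
    c=optics.camera(n); save(n+"0.png",c["color"]); np.savez(n+"0.npz",X=cloud(c),col=c["color"])
    print(n,c["k1"],-np.array(c["R"]).T@c["t"])
o=get_obs(); print({k:np.round(v,3) for k,v in o.items()}, manip.tip_extent)
E
```

```text
scene -0.0031374539874763708 [ 1.23604246 -0.21848963  1.02630029]
side -0.017779091284067922 [ 1.02982129 -0.499165    0.74443163]
{'clock': np.float64(0.1), 'joint_pos': array([ 1.094,  0.333, -0.065,  1.461,  0.022,  1.35 , -0.089]), 'joint_velocities': array([ 0.002, -0.001, -0.001, -0.002,  0.   , -0.002, -0.   ]), 'tau': array([ 2.0000e-03, -6.2675e+01,  5.0000e-02, -3.9244e+01,  1.6000e-02,
        7.0000e-03, -0.0000e+00]), 'position': array([ 0.274, -0.561,  0.256]), 'ee_rot': array([ 0.974,  0.225, -0.   , -0.001]), 'ft_force': array([-0.235,  0.075,  0.202]), 'torque': array([ 0.038, -0.008,  0.006]), 'grasp_force': np.float64(0.0), 'grip_width': np.float64(0.996)} 0.025
```

View pics/scene0.png

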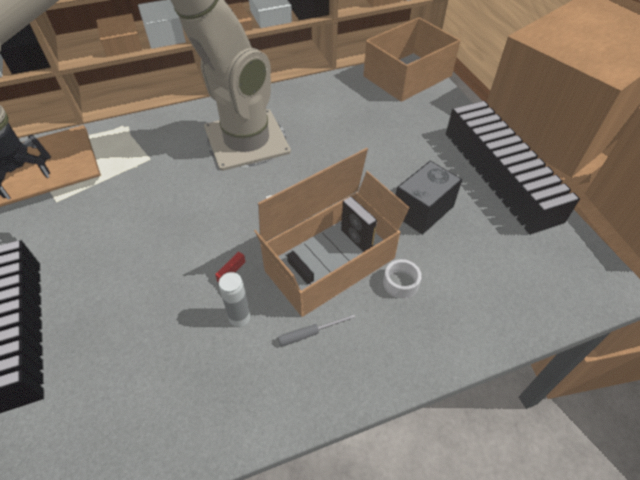

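View pics/side0.png

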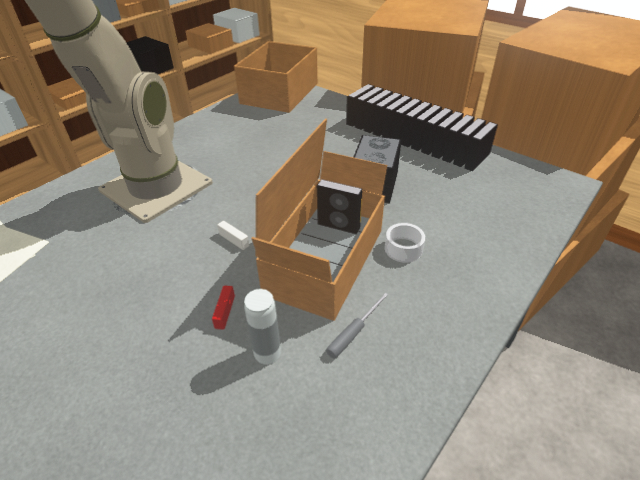

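Carton is at about (330,235) in the scene view. The lid is roughly upright on the robot side, the card stands near the +y end next to the stack, and the brick is near the -y end, which the can stands beyond. Next I'll fit the poses using a top-down height map.

```bash
cat > fit.py <<'E'
from h import *
from scipy.optimize import minimize
a=[np.load(n+"0.npz") for n in("scene","side")]
X=np.vstack([d["X"].reshape(-1,3) for d in a]); C=np.vstack([d["col"].reshape(-1,3) for d in a])
m=(X[:,0]>.25)&(X[:,0]<.9)&(X[:,1]>-.35)&(X[:,1]<.4)&(X[:,2]>-.02)&(X[:,2]<.4)
X,C=X[m],C[m]; np.savez("pts.npz",X=X,C=C)
H=np.zeros((600,800,3),np.uint8)  # up = +x, left=+y
o=np.argsort(X[:,2]); P=X[o]; 
r=(580-(P[:,0]-.25)/.65*560).astype(int); c=(400-(P[:,1]-.025)*860).astype(int)
k=(r>0)&(r<600)&(c>0)&(c<800)
for dr in(0,1):
  for dc in (0,1): H[np.clip(r[k]+dr,0,599),np.clip(c[k]+dc,0,799)]=C[o][k]
for v in np.arange(.3,.9,.1):
    y=int(580-(v-.25)/.65*560); cv2.putText(H,f"{v:.1f}",(2,y),0,.4,(255,255,0)); cv2.line(H,(0,y),(15,y),(255,255,0))
for v in np.arange(-.3,.4,.1):
    x=int(400-(v-.025)*860); cv2.putText(H,f"{v:.1f}",(x,12),0,.4,(255,255,0)); cv2.line(H,(x,0),(x,15),(255,255,0))
save("top.png",H)
E
python3 fit.py
```

```text
(no output)
```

View pics/top.png

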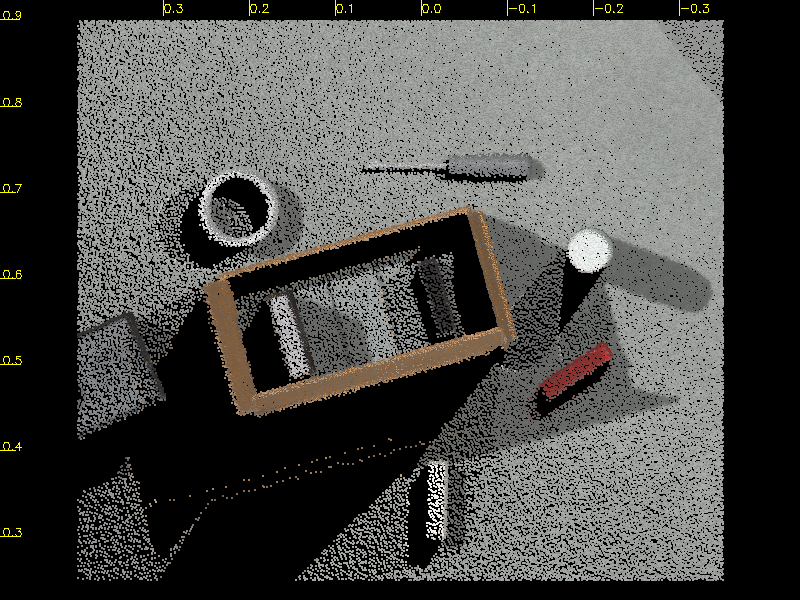

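```bash
cat > fit2.py <<'E'
from h import *
d=np.load("pts.npz"); X,C=d["X"],d["C"].astype(int)
brown=(C[:,0]-C[:,2]>35)&(C[:,1]-C[:,2]>12)
B=X[brown&(X[:,0]>.38)&(X[:,1]<.28)]
W=B[(B[:,2]>.02)&(B[:,2]<.10)]
yaw=np.deg2rad(15.)   # guess
ex=lambda a:np.array([np.cos(a),np.sin(a)])
o=np.array([.56,.08])
def loc(P,yaw,o):
    q=P[:,:2]-o; c,s=np.cos(yaw),np.sin(yaw); return np.c_[q[:,0]*c+q[:,1]*s,-q[:,0]*s+q[:,1]*c,P[:,2]]
for it in range(6):
    L=loc(W,yaw,o)
    # far outer wall
    f=L[np.abs(L[:,1])<.14]; mx=np.percentile(f[:,0],99); f=f[(f[:,0]>mx-.012/(it+1))]
    p=np.polyfit(f[:,1],f[:,0],1); 
    e=L[np.abs(L[:,0])<.075]; my=np.percentile(e[:,1],1); e=e[e[:,1]<my+.012/(it+1)]
    q=np.polyfit(e[:,0],e[:,1],1)
    c,s=np.cos(yaw),np.sin(yaw); dx=p[1]-.085; dy=np.polyval(q,0)+.15
    o=o+dx*np.array([c,s])+dy*np.array([-s,c]); yaw-=np.arctan(p[0])
    print(it,o,np.rad2deg(yaw),p,q,len(f),len(e))
L=loc(X,yaw,o); LB=loc(B,yaw,o)
np.savez("pose.npz",yaw=yaw,o=o)
def st(n,P): print(n,len(P),np.round(np.percentile(P,[2,50,98],axis=0),3).tolist())
lid=LB[(LB[:,0]<-.0)&(LB[:,2]>.14)&(abs(LB[:,1])<.13)]; lid=lid[lid[:,0]<-.05] if (lid[:,0]<-.05).sum()>50 else lid
p=np.polyfit(lid[:,2],lid[:,0],1); st("lid",lid); print("lid ang from vertical (deg, + = inward)",np.rad2deg(np.arctan(p[0])))
for s in(1,-1):
    F=LB[(s*LB[:,1]>.12)&(LB[:,2]>.125)&(abs(LB[:,0])<.07)]
    st("flap%d"%s,F); p=np.polyfit(F[:,2],F[:,1]*s,1); print(np.rad2deg(np.arctan(p[0])))
ins=L[(abs(L[:,0])<.07)&(abs(L[:,1])<.135)]
K=ins[(ins[:,2]>.13)]; st("card",K)
K2=ins[(ins[:,2]>.07)]; st("card>.07",K2)
k=K[K[:,2]>.145]; r=cv2.minAreaRect((k[:,:2]*1000).astype(np.float32)); print("cardrect",r)
b=ins[(ins[:,1]<0)&(ins[:,2]>.06)&(ins[:,2]<.08)]; st("brick",b); print(cv2.minAreaRect((b[:,:2]*1000).astype(np.float32)))
fl=ins[(ins[:,2]<.045)]; st("floor",fl)
can=X[(X[:,2]>.15)&(X[:,1]<-.12)]; st("can",loc(can,yaw,o))
sk=X[(X[:,2]>.08)&(X[:,1]>.25)&(X[:,0]<.6)]; st("stack",loc(sk,yaw,o))
E
python3 fit2.py
```

```text
0 [0.56156509 0.06847868] 15.345546816350364 [-0.006031    0.08352983] [ 0.00704423 -0.16153382] 2595 2220
1 [0.56163292 0.06849035] 15.34613174549504 [-1.02089395e-05  8.50684978e-02] [ 0.00099031 -0.1500067 ] 2637 2210
2 [0.56170691 0.0682778 ] 15.349854651931343 [-6.49769751e-05  8.50151039e-02] [ 0.00065765 -0.15022454] 2622 1990
3 [0.56190101 0.06790769] 15.353052188209023 [-5.58075361e-05  8.50891965e-02] [ 0.00146352 -0.15040829] 2509 1523
4 [0.56211901 0.0676682 ] 15.368955277581486 [-0.00027756  0.08514681] [ 0.00150144 -0.15028866] 2250 1168
5 [0.56229659 0.06749166] 15.3725252298012 [-6.23074205e-05  8.51244384e-02] [ 0.00104902 -0.15021729] 2001 901
lid 6089 [[-0.078, -0.126, 0.143], [-0.068, -0.013, 0.217], [-0.06, 0.124, 0.277]]
lid ang from vertical (deg, + = inward) 7.43380094699525
flap1 2767 [[-0.069, 0.125, 0.126], [-0.007, 0.16, 0.158], [0.067, 0.172, 0.27]]
-8.20573796828648
flap-1 1969 [[-0.069, -0.163, 0.127], [-0.022, -0.156, 0.173], [0.066, -0.122, 0.276]]
-10.387077076095304
card 5007 [[-0.07, -0.129, 0.134], [-0.063, 0.029, 0.233], [0.043, 0.126, 0.278]]
card>.07 6554 [[-0.07, -0.128, 0.072], [-0.061, 0.074, 0.216], [0.046, 0.124, 0.278]]
cardrect ((-11.59576416015625, -0.1155853271484375), (269.7012634277344, 116.81257629394531), 89.98374938964844)
brick 311 [[-0.05, -0.098, 0.061], [-0.004, -0.088, 0.069], [0.037, -0.075, 0.073]]
((-8.374073028564453, -86.3527603149414), (23.536575317382812, 91.70021057128906), 89.74803924560547)
floor 4176 [[-0.068, -0.103, 0.032], [-0.005, 0.013, 0.036], [0.051, 0.1, 0.042]]
can 1009 [[-0.023, -0.294, 0.151], [0.001, -0.273, 0.16], [0.021, -0.25, 0.163]]
stack 2109 [[-0.046, 0.25, 0.082], [0.014, 0.293, 0.111], [0.07, 0.348, 0.116]]
```

```bash
cat >> h.py <<'E'
import os
if os.path.exists("pose.npz"):
    _p=np.load("pose.npz"); YAW=float(_p["yaw"]); O=_p["o"]
    def loc(P):
        P=np.atleast_2d(P); q=P[:,:2]-O; c,s=np.cos(YAW),np.sin(YAW); return np.c_[q[:,0]*c+q[:,1]*s,-q[:,0]*s+q[:,1]*c,P[:,2]]
    def tool():
        o=get_obs(); R=Rn.from_quat(o["ee_rot"]).as_matrix(); x=R[:,0]
        print("t",round(float(o["clock"]),2),"tcp local",np.round(loc(o["position"])[0],4),"yaw rel",round(np.rad2deg(np.arctan2(x[1],x[0])-YAW),2),"z",np.round(R[:,2],3),"F",np.round(o["ft_force"],2),"w",round(float(o["grip_width"]),3),"ext",manip.tip_extent)
E
python3 - <<'E'
from h import *
L=loc(np.load("pts.npz")["X"])
k=L[(L[:,0]>-.055)&(L[:,0]<.07)&(L[:,1]>.02)&(L[:,1]<.135)&(L[:,2]>.06)&(L[:,2]<.17)]
t=k[k[:,2]>.143]; print(np.percentile(t,[1,50,99],axis=0).round(4), cv2.minAreaRect((t[:,:2]*1000).astype(np.float32)))
f=k[k[:,2]<.14]; print(np.percentile(f,[1,50,99],axis=0).round(4)); print(np.polyfit(f[:,2],f[:,1],1),np.polyfit(f[:,0],f[:,1],1))
for s in(1,-1):
    F=L[(s*L[:,1]>.14)&(s*L[:,1]<.185)&(L[:,2]>.12)&(L[:,2]<.2)&(abs(L[:,0])<.07)]
    p=np.polyfit(F[:,2],F[:,1],1); print(s,np.percentile(F,[1,50,99],axis=0).round(4),p)
tool()
E
```

```text
[[-0.0522  0.074   0.1435]
 [-0.0005  0.0863  0.1504]
 [ 0.046   0.105   0.1549]] ((-4.010002136230469, 89.88421630859375), (101.56105041503906, 33.829750061035156), 1.424486517906189)
[[-0.0518  0.0724  0.0609]
 [ 0.0056  0.0767  0.1013]
 [ 0.0466  0.103   0.139 ]]
[0.00480887 0.07787301] [0.10266318 0.07799055]
1 [[-0.0685  0.148   0.1206]
 [ 0.003   0.1603  0.1521]
 [ 0.0688  0.1733  0.1811]] [0.3414544 0.1085223]
-1 [[-0.0685 -0.1637  0.1208]
 [ 0.0027 -0.1578  0.157 ]
 [ 0.0685 -0.1496  0.1841]] [-0.1760912  -0.12975399]
t 0.1 tcp local [-0.4449 -0.53    0.2556] yaw rel 10.63 z [-0.001  0.001 -1.   ] F [-0.24  0.08  0.2 ] w 0.996 ext 0.025
```

{"fn": "jog_arm", "kwargs": {"increments": [[0,0,-0.04,0,0,0,-1],[0,0,-0.08,0,0,0.1,-1],[0,0,-0.11,0,0,0.185,-1],[0,0,-0.11,0,0,0.185,-1]]}}

```text
clock: 0.43
position: [0.2747, -0.5629, 0.3734]
ee_rot: [0.991, 0.131, 0.002, 0.004]
ft_force: [1.2, -0.9, 0.2]
grip_width: 0.449
grasp_force: 0.0
```

```bash
python3 -c "
from h import *
tool()"
```

```text
t 0.43 tcp local [-0.4445 -0.5316  0.3734] yaw rel -0.29 z [ 0.005 -0.008 -1.   ] F [ 1.18 -0.93  0.18] w 0.449 ext 0.025
```

{"fn": "jog_arm", "kwargs": {"increments": [[0.022,-0.033,0,0,0,0,-1],[0.044,-0.066,0,0,0,0,-1],[0.066,-0.099,0,0,0,0,-1],[0.088,-0.132,0,0,0,0,-1],[0.111,-0.165,0,0,0,0,-1]]}}

```text
clock: 0.85
position: [0.3372, -0.3713, 0.3659]
ee_rot: [0.991, 0.134, -0.0, -0.0]
ft_force: [1.1, 1.0, 0.4]
grip_width: -0.002
grasp_force: 0.0
```

{"fn": "jog_arm", "kwargs": {"increments": [[0.022,-0.033,0,0,0,0,-1],[0.044,-0.066,0,0,0,0,-1],[0.066,-0.099,0,0,0,0,-1],[0.088,-0.132,0,0,0,0,-1],[0.111,-0.165,0,0,0,0,-1]]}}

```text
clock: 1.27
position: [0.4003, -0.1827, 0.3661]
ee_rot: [0.991, 0.134, -0.0, 0.0]
ft_force: [0.6, -1.0, 0.8]
grip_width: -0.003
grasp_force: 0.0
```

{"fn": "jog_arm", "kwargs": {"increments": [[0.022,-0.033,0,0,0,0,-1],[0.044,-0.066,0,0,0,0,-1],[0.066,-0.099,0,0,0,0,-1],[0.088,-0.132,0,0,0,0,-1],[0.111,-0.165,0,0,0,0,-1]]}}

```text
clock: 1.68
position: [0.4635, 0.0058, 0.3662]
ee_rot: [0.991, 0.134, 0.0, 0.0]
ft_force: [0.5, -0.6, -0.0]
grip_width: -0.0
grasp_force: 0.0
```

{"fn": "jog_arm", "kwargs": {"increments": [[0.022,-0.033,0,0,0,0,-1],[0.044,-0.066,0,0,0,0,-1],[0.066,-0.099,0,0,0,0,-1],[0.088,-0.132,0,0,0,0,-1],[0.111,-0.165,0,0,0,0,-1]]}}

```text
clock: 2.1
position: [0.527, 0.194, 0.3661]
ee_rot: [0.991, 0.134, 0.0, 0.0]
ft_force: [1.0, -1.1, 1.1]
grip_width: -0.001
grasp_force: 0.0
```

{"fn": "jog_arm", "kwargs": {"increments": [[0,0,0,0,0,0,-1],[0,0,0,0,0,0,-1]]}}

```text
clock: 2.27
position: [0.5263, 0.1951, 0.3651]
ee_rot: [0.991, 0.136, -0.001, -0.001]
ft_force: [-0.2, -0.9, 0.7]
grip_width: 0.001
grasp_force: 0.0
```

```bash
python3 -c "
from h import *
tool()
c=optics.camera('side'); save('s1.png',c['color'])"
```

```text
t 2.27 tcp local [-0.0009  0.1326  0.3651] yaw rel 0.32 z [-0.003  0.001 -1.   ] F [-0.19 -0.91  0.68] w 0.001 ext 0.025
```

View pics/s1.png

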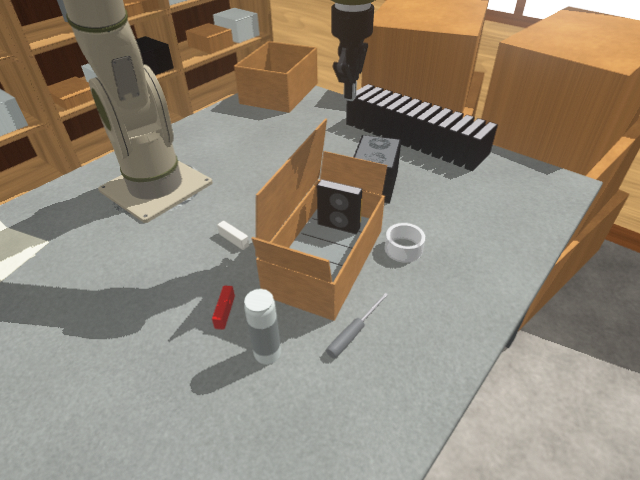

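The gripper is shut, with its tip at about (350,97), above and behind the card. Nothing else has moved. I'll check the tip height by depth before going down.

```bash
python3 -c "
from h import *
for n in ('side','scene'):
    X=cloud(optics.camera(n)).reshape(-1,3); L=loc(X); k=L[(abs(L[:,0])<.05)&(abs(L[:,1]-.13)<.06)&(L[:,2]>.29)&(L[:,2]<.38)]
    if len(k): print(n,len(k),np.percentile(k[:,2],[0,1,3,10]).round(4)); t=k[k[:,2]<.355]; print(np.percentile(t,[1,99],axis=0).round(4))
"
```

```text
side 221 [0.3421 0.3423 0.343  0.3471]
[[-0.0118  0.1136  0.3422]
 [ 0.0107  0.1355  0.355 ]]
scene 155 [0.3421 0.343  0.3448 0.3488]
[[-0.0066  0.1154  0.3425]
 [ 0.0113  0.138   0.3549]]
```

{"fn": "jog_arm", "kwargs": {"increments": [[0,0.004,0.04,0,0,0,-1],[0,0.004,0.08,0,0,0,-1],[0,0.004,0.12,0,0,0,-1],[0,0.004,0.15,0,0,0,-1],[0,0.004,0.15,0,0,0,-1]]}}

```text
clock: 2.83
position: [0.5255, 0.1851, 0.2108]
ee_rot: [0.991, 0.133, -0.004, 0.001]
ft_force: [-0.5, -0.9, -0.4]
grip_width: -0.001
grasp_force: 0.0
```

{"fn": "jog_arm", "kwargs": {"increments": [[0.002,-0.008,0,0,0,0,-1],[0.002,-0.008,0.0,0,0,0,-1],[0.002,-0.008,0.03,0,0,0,-1],[0.002,-0.008,0.06,0,0,0,-1],[0.002,-0.008,0.06,0,0,0,-1]]}}

```text
clock: 3.25
position: [0.5267, 0.1961, 0.1541]
ee_rot: [0.991, 0.134, -0.002, 0.0]
ft_force: [-1.6, -0.9, -0.9]
grip_width: -0.002
grasp_force: 0.0
```

```bash
python3 -c "
from h import *
tool()
c=optics.camera('scene'); im=c['color'][110:330,210:500]; save('s2.png',cv2.resize(im,None,fx=2.7,fy=2.7,interpolation=cv2.INTER_CUBIC))"
```

```text
t 3.25 tcp local [-0.0002  0.1334  0.1541] yaw rel 0.01 z [-0.003 -0.001 -1.   ] F [-1.57 -0.95 -0.93] w -0.002 ext 0.025
```

View pics/s2.png

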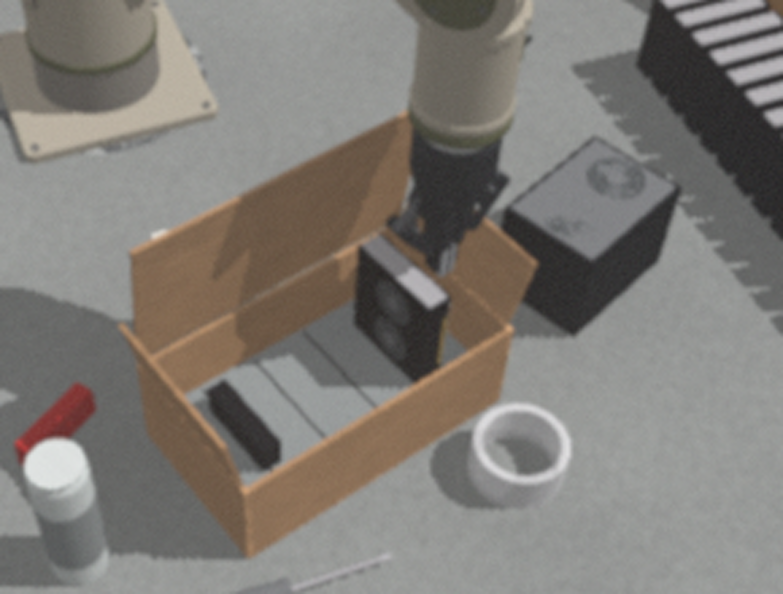

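Finger is between the card's back (about (440,265) in the crop) and the left flap, clear of both. Pushing gently towards -y.

{"fn": "jog_arm", "kwargs": {"increments": [[0,0.007,0,0,0,0,-1],[0,0.014,0,0,0,0,-1],[0,0.021,0,0,0,0,-1],[0,0.028,0,0,0,0,-1],[0,0.035,0,0,0,0,-1]]}}

```text
clock: 3.72
position: [0.5377, 0.162, 0.1573]
ee_rot: [0.991, 0.134, 0.001, 0.0]
ft_force: [0.5, 0.3, 0.1]
grip_width: -0.003
grasp_force: 0.0
```

{"fn": "jog_arm", "kwargs": {"increments": [[0,0.005,0,0,0,0,-1],[0,0.01,0,0,0,0,-1],[0,0.015,0,0,0,0,-1],[0,0.02,0,0,0,0,-1],[0,0.025,0,0,0,0,-1]]}}

```text
clock: 4.13
position: [0.5437, 0.1386, 0.1563]
ee_rot: [0.991, 0.134, -0.0, -0.0]
ft_force: [-0.2, -0.2, 0.2]
grip_width: 0.003
grasp_force: 0.0
```

{"fn": "jog_arm", "kwargs": {"increments": [[0,0,0,0,0,0,-1],[0,0,0,0,0,0,-1],[0,0,0,0,0,0,-1],[0,0,0,0,0,0,-1],[0,0,0,0,0,0,-1]]}}

```text
clock: 4.55
position: [0.5435, 0.1394, 0.1563]
ee_rot: [0.991, 0.134, 0.0, -0.0]
ft_force: [0.0, 0.1, 0.8]
grip_width: -0.004
grasp_force: 0.0
```

```bash
python3 -c "
from h import *
tool()
c=optics.camera('side'); im=c['color'][90:360,200:520]; save('s3.png',cv2.resize(im,None,fx=2.2,fy=2.2,interpolation=cv2.INTER_CUBIC))"
```

```text
t 4.55 tcp local [0.0009 0.0743 0.1563] yaw rel 0.06 z [ 0.  0. -1.] F [0.   0.13 0.83] w -0.004 ext 0.025
```

View pics/s3.png

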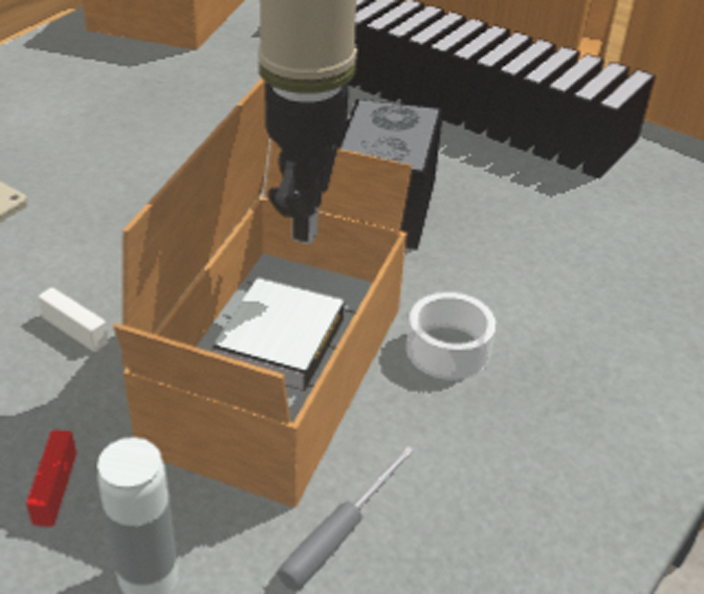

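Card has fallen flat, centred at about (285,320) in the crop, and everything else is in place. Next I retract, pass over the left flap and come down outside it.

{"fn": "jog_arm", "kwargs": {"increments": [[0,0,-0.04,0,0,0,-1],[0,0,-0.08,0,0,0,-1],[0,0,-0.09,0,0,0,-1],[0,-0.03,-0.09,0,0,0,-1],[0,-0.06,-0.09,0,0,0,-1]]}}

```text
clock: 5.02
position: [0.5287, 0.1961, 0.2475]
ee_rot: [0.991, 0.132, 0.001, 0.0]
ft_force: [0.8, 0.8, -0.4]
grip_width: 0.004
grasp_force: 0.0
```

{"fn": "jog_arm", "kwargs": {"increments": [[0,-0.03,0,0,0,0,-1],[0,-0.06,0,0,0,0,-1],[0,-0.073,0,0,0,0,-1],[0,-0.073,0,0,0,0,-1],[0,-0.073,0,0,0,0,-1]]}}

```text
clock: 5.43
position: [0.508, 0.2678, 0.2462]
ee_rot: [0.991, 0.135, 0.0, 0.0]
ft_force: [-0.1, -0.4, -0.7]
grip_width: 0.001
grasp_force: 0.0
```

{"fn": "jog_arm", "kwargs": {"increments": [[0,0,0.03,0,0,0,-1],[0,0,0.055,0,0,0,-1],[0,0,0.063,0,0,0,-1],[0,0,0.063,0,0,0,-1]]}}

```text
clock: 5.77
position: [0.508, 0.2652, 0.1813]
ee_rot: [0.991, 0.133, -0.002, 0.001]
ft_force: [-0.9, -0.2, 0.5]
grip_width: 0.001
grasp_force: 0.0
```

```bash
cat > chk.py <<'E'
from h import *
tool()
X=np.vstack([cloud(optics.camera(n)).reshape(-1,3) for n in("scene","side")]); L=loc(X)
def st(n,P): print(n,len(P),np.round(np.percentile(P,[3,50,97],axis=0),4).tolist() if len(P) else "")
ins=L[(abs(L[:,0])<.075)&(abs(L[:,1])<.14)&(L[:,2]>.02)&(L[:,2]<.09)]
st("cardtop",ins[(ins[:,2]>.058)&(ins[:,2]<.068)&(ins[:,1]>-.07)]); st("brick",ins[(ins[:,2]>.06)&(ins[:,1]<-.06)])
for s in(1,-1):
    A=L[(abs(L[:,0])<.072)&(s*L[:,1]>.07)&(s*L[:,1]<.185)&(L[:,2]>.07)&(L[:,2]<.19)]
    F=A[(s*A[:,1]<.144)|(A[:,2]>.12)]
    a=np.arctan2(F[:,2]-.113,.148-s*F[:,1]); r=np.hypot(F[:,2]-.113,.148-s*F[:,1]); k=(r>.02)&(r<.075)
    h,e=np.histogram(a[k],bins=np.arange(-.65,2.3,.05)); i=h.argmax(); c=(a[k]>e[i]-.07)&(a[k]<e[i]+.12); print("flap",s,h[i],"ang",round(np.median(a[k][c]),3),"edge r",np.percentile(r[k][c],98).round(4))
B=L[(abs(L[:,1])<.14)&(L[:,0]<.09)&(L[:,2]>.11)]
r=np.hypot(B[:,0]+.083,B[:,2]-.118); a=np.arctan2(B[:,2]-.118,B[:,0]+.083); k=(r>.09)&(r<.165)
h,e=np.histogram(a[k],bins=np.arange(-.1,2.6,.05)); i=h.argmax(); c=(a[k]>e[i]-.05)&(a[k]<e[i]+.1); print("lid",h[i],"ang",round(np.median(a[k][c]),3))
can=L[(L[:,2]>.15)&(L[:,2]<.165)&(L[:,1]<-.22)]; st("can",can)
E
python3 chk.py
```

```text
t 5.77 tcp local [0.     0.205  0.1813] yaw rel -0.07 z [-0.003 -0.002 -1.   ] F [-0.88 -0.17  0.53] w 0.001 ext 0.025
cardtop 3064 [[-0.0486, -0.0396, 0.0599], [0.0007, 0.0118, 0.0639], [0.0465, 0.0698, 0.0669]]
brick 305 [[-0.0487, -0.0969, 0.062], [-0.0033, -0.0877, 0.069], [0.0362, -0.0764, 0.0726]]
flap 1 897 ang 1.882 edge r 0.0715
flap -1 873 ang 1.786 edge r 0.0719
lid 3739 ang 1.426
can 1077 [[-1.3198, -0.2946, 0.1507], [-0.0007, -0.2736, 0.1602], [0.0205, -0.2496, 0.163]]
```

{"fn": "jog_arm", "kwargs": {"increments": [[0,0.015,0,0,0,0,-1],[0,0.026,0,0,0,0,-1],[0,0.036,0,0,0,0,-1],[0,0.049,-0.001,0,0,0,-1],[0,0.061,0.0016,0,0,0,-1]]}}

```text
clock: 6.28
position: [0.5253, 0.2076, 0.183]
ee_rot: [0.991, 0.134, 0.001, -0.0]
ft_force: [0.1, 1.7, -0.3]
grip_width: 0.001
grasp_force: 0.7
```

{"fn": "jog_arm", "kwargs": {"increments": [[0,0.006,0.003,0,0,0,-1],[0,0.012,0.007,0,0,0,-1],[0,0.017,0.011,0,0,0,-1],[0,0.022,0.016,0,0,0,-1],[0,0.026,0.021,0,0,0,-1]]}}

```text
clock: 6.7
position: [0.5315, 0.1832, 0.1602]
ee_rot: [0.991, 0.134, 0.0, -0.0]
ft_force: [1.2, 1.1, 0.2]
grip_width: 0.001
grasp_force: 0.8
```

{"fn": "jog_arm", "kwargs": {"increments": [[0,0.003,0.007,0,0,0,-1],[0,0.005,0.012,0,0,0,-1],[0,0.006,0.015,0,0,0,-1],[0,0.006,0.018,0,0,0,-1],[0,0.006,0.018,0,0,0,-1]]}}

```text
clock: 7.12
position: [0.5326, 0.1775, 0.1419]
ee_rot: [0.991, 0.134, -0.001, 0.0]
ft_force: [-0.3, 0.3, -0.3]
grip_width: -0.0
grasp_force: 0.0
```

```bash
python3 chk.py
```

```text
t 7.12 tcp local [0.0005 0.1139 0.1419] yaw rel 0.04 z [-0.001 -0.    -1.   ] F [-0.35  0.31 -0.29] w -0.0 ext 0.025
cardtop 3065 [[-0.0483, -0.0396, 0.0602], [0.0008, 0.0125, 0.0639], [0.0466, 0.0698, 0.0669]]
brick 307 [[-0.0494, -0.0971, 0.0615], [-0.0045, -0.0878, 0.0689], [0.0362, -0.0759, 0.0729]]
flap 1 748 ang 0.084 edge r 0.0699
flap -1 847 ang 1.786 edge r 0.0719
lid 3596 ang 1.426
can 1071 [[-1.3026, -0.2945, 0.1509], [-0.0005, -0.2736, 0.1602], [0.0204, -0.25, 0.1628]]
```

{"fn": "jog_arm", "kwargs": {"increments": [[0,0,0.001,0,0,0,-1],[0,0,0.002,0,0,0,-1],[0,0,0.002,0,0,0,-1],[0,0,0.002,0,0,0,-1]]}}

```text
clock: 7.55
position: [0.533, 0.1776, 0.1407]
ee_rot: [0.991, 0.134, 0.0, 0.0]
ft_force: [-0.9, 0.9, -0.3]
grip_width: 0.002
grasp_force: 0.0
```

{"fn": "jog_arm", "kwargs": {"increments": [[0,0,-0.04,0,0,0,-1],[0,0,-0.08,0,0,0,-1],[0,0,-0.106,0,0,0,-1],[0,0.02,-0.106,0,0,0,-1],[0,0.06,-0.106,0,0,0,-1]]}}

```text
clock: 7.97
position: [0.5484, 0.1248, 0.2494]
ee_rot: [0.99, 0.138, 0.002, -0.001]
ft_force: [1.3, 1.1, -0.0]
grip_width: 0.003
grasp_force: 0.0
```

{"fn": "jog_arm", "kwargs": {"increments": [[0,0.04,0,0,0,0,-1],[0,0.08,0,0,0,0,-1],[0,0.12,0,0,0,0,-1],[0,0.16,0,0,0,0,-1],[0,0.2,0,0,0,0,-1]]}}

```text
clock: 8.38
position: [0.6022, -0.0752, 0.2469]
ee_rot: [0.991, 0.134, 0.0, 0.0]
ft_force: [0.2, 0.0, 0.1]
grip_width: 0.002
grasp_force: 0.0
```

{"fn": "jog_arm", "kwargs": {"increments": [[0,0.03,0,0,0,0,-1],[0,0.056,0,0,0,0,-1],[0,0.056,0,0,0,0,-1],[0,0.056,0,0,0,0,-1]]}}

```text
clock: 8.72
position: [0.6168, -0.1289, 0.2462]
ee_rot: [0.991, 0.132, -0.0, -0.0]
ft_force: [-0.4, 0.7, 0.1]
grip_width: -0.002
grasp_force: 0.0
```

```bash
python3 chk.py
```

```text
t 8.72 tcp local [ 0.0005 -0.2038  0.2462] yaw rel -0.15 z [-0.001  0.    -1.   ] F [-0.37  0.68  0.13] w -0.002 ext 0.025
cardtop 3072 [[-0.0484, -0.0399, 0.0601], [0.0008, 0.0122, 0.0639], [0.0466, 0.0699, 0.0668]]
brick 307 [[-0.0493, -0.0971, 0.0615], [-0.0049, -0.0878, 0.0688], [0.0365, -0.076, 0.0728]]
flap 1 834 ang 0.066 edge r 0.0702
flap -1 728 ang 1.788 edge r 0.0718
lid 2554 ang 1.427
can 1074 [[-1.316, -0.2945, 0.1507], [-0.0005, -0.2738, 0.1602], [0.0205, -0.2498, 0.1628]]
```

{"fn": "jog_arm", "kwargs": {"increments": [[0,-0.004,0.03,0,0,0,-1],[0,-0.004,0.055,0,0,0,-1],[0,-0.004,0.063,0,0,0,-1],[0,-0.004,0.063,0,0,0,-1]]}}

```text
clock: 9.15
position: [0.6146, -0.122, 0.1818]
ee_rot: [0.991, 0.135, -0.002, -0.001]
ft_force: [-0.6, 0.5, -0.4]
grip_width: 0.0
grasp_force: 0.0
```

{"fn": "jog_arm", "kwargs": {"increments": [[0,-0.01,0,0,0,0,-1],[0,-0.02,0,0,0,0,-1],[0,-0.031,0,0,0,0,-1],[0,-0.044,-0.001,0,0,0,-1],[0,-0.056,0.0016,0,0,0,-1]]}}

```text
clock: 9.57
position: [0.6011, -0.0675, 0.1836]
ee_rot: [0.991, 0.134, 0.001, 0.0]
ft_force: [0.2, -0.9, 0.8]
grip_width: -0.001
grasp_force: 0.7
```

{"fn": "jog_arm", "kwargs": {"increments": [[0,-0.006,0.003,0,0,0,-1],[0,-0.012,0.007,0,0,0,-1],[0,-0.017,0.011,0,0,0,-1],[0,-0.022,0.016,0,0,0,-1],[0,-0.026,0.021,0,0,0,-1]]}}

```text
clock: 9.98
position: [0.594, -0.0438, 0.1606]
ee_rot: [0.991, 0.134, 0.0, -0.0]
ft_force: [0.7, -1.4, 1.3]
grip_width: 0.001
grasp_force: 0.8
```

{"fn": "jog_arm", "kwargs": {"increments": [[0,-0.003,0.007,0,0,0,-1],[0,-0.005,0.012,0,0,0,-1],[0,-0.006,0.015,0,0,0,-1],[0,-0.006,0.018,0,0,0,-1],[0,-0.006,0.018,0,0,0,-1]]}}

```text
clock: 10.4
position: [0.592, -0.0385, 0.1422]
ee_rot: [0.991, 0.134, -0.001, -0.0]
ft_force: [0.3, 0.0, -0.0]
grip_width: -0.001
grasp_force: 0.0
```

```bash
cat >> chk.py <<'E'
for s in(1,-1):
    F=L[(abs(L[:,0])<.07)&(s*L[:,1]>.082)&(s*L[:,1]<.140)&(L[:,2]>.095)&(L[:,2]<.125)]
    if len(F)>30:
        p=np.polyfit(.148-s*F[:,1],F[:,2],1); print("planefit",s,len(F),p.round(4),"z med",np.median(F[:,2]).round(4),"near edge",np.median(F[s*F[:,1]<.09][:,2]).round(4))
w=L[(abs(L[:,1])<.1)&(abs(L[:,0]-.0825)<.001)&(L[:,2]>.1)&(L[:,2]<.125)]; print("rim z",np.median(w[:,2]).round(4))
E
python3 chk.py
```

```text
t 10.4 tcp local [ 0.0006 -0.1101  0.1422] yaw rel 0.02 z [-0.001  0.    -1.   ] F [ 0.3   0.03 -0.02] w -0.001 ext 0.025
cardtop 2614 [[-0.0469, -0.0356, 0.0602], [0.0035, 0.0188, 0.0639], [0.0467, 0.0709, 0.067]]
brick 0 
flap 1 758 ang 0.067 edge r 0.0697
flap -1 733 ang 0.095 edge r 0.0708
lid 2254 ang -0.011
can 1075 [[-1.3112, -0.2947, 0.1508], [-0.0005, -0.274, 0.1601], [0.0209, -0.2502, 0.163]]
planefit 1 1810 [0.012  0.1156] z med 0.116 near edge 0.1165
planefit -1 1991 [0.0422 0.1156] z med 0.1169 near edge 0.1181
rim z 0.1104
```

{"fn": "jog_arm", "kwargs": {"increments": [[0,0,0.001,0,0,0,-1],[0,0,0.0025,0,0,0,-1],[0,0,0.0025,0,0,0,-1],[0,0,0.0025,0,0,0,-1]]}}

```text
clock: 10.83
position: [0.5924, -0.0385, 0.1406]
ee_rot: [0.991, 0.134, -0.0, 0.0]
ft_force: [-0.3, 0.1, 0.5]
grip_width: 0.002
grasp_force: 0.0
```

{"fn": "jog_arm", "kwargs": {"increments": [[0,0,-0.04,0,0,0,-1],[0,0,-0.08,0,0,0,-1],[0,0,-0.12,0,0,0,-1],[0,0,-0.16,0,0,0,-1],[0,0,-0.2,0,0,0,-1]]}}

```text
clock: 11.25
position: [0.592, -0.0383, 0.3428]
ee_rot: [0.991, 0.134, 0.0, 0.0]
ft_force: [0.8, -0.2, 1.3]
grip_width: -0.004
grasp_force: 0.0
```

{"fn": "jog_arm", "kwargs": {"increments": [[0,0,0,0,0,0,-1],[-0.035,-0.02,0,0,0,0,-1],[-0.07,-0.04,0,0,0,0,-1],[-0.1,-0.06,0,0,0,0,-1],[-0.14,-0.08,0,0,0,0,-1]]}}

```text
clock: 11.67
position: [0.4381, 0.0019, 0.3399]
ee_rot: [0.991, 0.134, -0.0, -0.0]
ft_force: [-0.9, 1.6, 0.8]
grip_width: -0.002
grasp_force: 0.0
```

{"fn": "jog_arm", "kwargs": {"increments": [[0,-0.03,0,0,0,0,-1],[0,-0.03,0,0,0,0,-1],[0,-0.03,0,0,0,0,-1]]}}

```text
clock: 11.92
position: [0.4309, 0.031, 0.3412]
ee_rot: [0.991, 0.135, 0.001, 0.001]
ft_force: [0.4, -0.4, 0.9]
grip_width: 0.001
grasp_force: 0.0
```

```bash
sed -i 's/k=(r>.09)&(r<.165)/k=(r>.05)\&(r<.165)\&(B[:,2]>.125)/' chk.py; python3 chk.py
```

```text
t 11.92 tcp local [-0.1364 -0.0004  0.3412] yaw rel 0.15 z [ 0.002 -0.002 -1.   ] F [ 0.43 -0.39  0.86] w 0.001 ext 0.025
cardtop 2783 [[-0.0486, -0.0353, 0.0604], [0.0005, 0.0174, 0.064], [0.0465, 0.0701, 0.067]]
brick 0 
flap 1 815 ang 0.067 edge r 0.07
flap -1 1018 ang 0.061 edge r 0.0708
lid 5223 ang 1.424
can 1070 [[-1.3156, -0.2945, 0.1508], [-0.0007, -0.2734, 0.1601], [0.0207, -0.2499, 0.1628]]
planefit 1 1860 [0.0136 0.1155] z med 0.116 near edge 0.1164
planefit -1 2657 [0.0072 0.1155] z med 0.1158 near edge 0.116
rim z 0.1101
```

{"fn": "jog_arm", "kwargs": {"increments": [[0,0,0.03,0,0,0,-1],[0,0,0.06,0,0,0,-1],[0,0,0.078,0,0,0,-1],[0,0,0.078,0,0,0,-1]]}}

```text
clock: 12.35
position: [0.4299, 0.029, 0.2589]
ee_rot: [0.991, 0.134, -0.003, -0.001]
ft_force: [-1.0, -0.6, -0.6]
grip_width: -0.002
grasp_force: 0.0
```

{"fn": "jog_arm", "kwargs": {"increments": [[0.028,0,0,0,0,0,-1],[0.053,0,0,0,0,0,-1],[0.07,0,0.001,0,0,0,-1],[0.084,0,0.004,0,0,0,-1],[0.1,0,0.009,0,0,0,-1]]}}

```text
clock: 12.77
position: [0.5292, 0.0558, 0.2543]
ee_rot: [0.991, 0.133, -0.0, -0.0]
ft_force: [-1.2, -0.6, 0.1]
grip_width: 0.001
grasp_force: 0.7
```

{"fn": "jog_arm", "kwargs": {"increments": [[0.015,0,0.006,0,0,0,-1],[0.03,0,0.015,0,0,0,-1],[0.042,0,0.025,0,0,0,-1],[0.055,0,0.038,0,0,0,-1],[0.065,0,0.052,0,0,0,-1]]}}

```text
clock: 13.18
position: [0.5922, 0.073, 0.2016]
ee_rot: [0.991, 0.133, 0.0, -0.0]
ft_force: [-0.8, -0.0, 1.1]
grip_width: -0.003
grasp_force: 0.6
```

{"fn": "jog_arm", "kwargs": {"increments": [[0.008,0,0.0145,0,0,0,-1],[0.014,0,0.0275,0,0,0,-1],[0.017,0,0.0375,0,0,0,-1],[0.019,0,0.0465,0,0,0,-1],[0.019,0,0.0545,0,0,0,-1]]}}

```text
clock: 13.6
position: [0.6092, 0.0785, 0.1466]
ee_rot: [0.991, 0.134, 0.0, -0.0]
ft_force: [0.8, 0.0, 1.3]
grip_width: 0.002
grasp_force: 0.5
```

{"fn": "jog_arm", "kwargs": {"increments": [[0,0,0.001,0,0,0,-1],[0,0,0.002,0,0,0,-1],[0,0,0.002,0,0,0,-1],[0,0,0.002,0,0,0,-1]]}}

```text
clock: 13.93
position: [0.6086, 0.0787, 0.1456]
ee_rot: [0.991, 0.134, 0.0, 0.0]
ft_force: [-0.5, -0.4, 0.0]
grip_width: 0.003
grasp_force: 0.0
```

```bash
cat > lid.py <<'E'
from h import *
tool()
X=np.vstack([cloud(optics.camera(n)).reshape(-1,3) for n in("scene","side")]); L=loc(X)
F=L[(abs(L[:,1])<.14)&(L[:,0]>-.075)&(L[:,0]<.073)&(L[:,2]>.11)&(L[:,2]<.14)]
F=F[abs(F[:,2]-np.median(F[:,2]))<.006]
p=np.polyfit(F[:,0]+.083,F[:,2],1); print(len(F),p.round(4),np.median(F[:,2]).round(4))
E
python3 lid.py
```

```text
t 13.93 tcp local [ 0.0476 -0.0015  0.1456] yaw rel 0.03 z [ 0. -0. -1.] F [-0.5  -0.36  0.02] w 0.003 ext 0.025
8971 [-0.0007  0.1207] 0.1206
```

{"fn": "jog_arm", "kwargs": {"increments": [[0,0,0.001,0,0,0,-1],[0,0,0.0015,0,0,0,-1],[0,0,0.0015,0,0,0,-1]]}}

```text
clock: 14.28
position: [0.6088, 0.0787, 0.145]
ee_rot: [0.991, 0.134, 0.0, 0.0]
ft_force: [-4.5, -1.5, 10.8]
grip_width: -0.001
grasp_force: 5.3
```

{"fn": "jog_arm", "kwargs": {"increments": [[0,0,-0.03,0,0,0,-1],[0,0,-0.07,0,0,0,-1],[0,0,-0.11,0,0,0,-1],[0,0,-0.15,0,0,0,-1],[0,0,-0.15,0,0,0,-1]]}}

```text
clock: 14.7
position: [0.6108, 0.08, 0.3023]
ee_rot: [0.991, 0.134, 0.006, 0.0]
ft_force: [0.9, 1.7, 0.2]
grip_width: 0.0
grasp_force: 0.0
```

{"fn": "jog_arm", "kwargs": {"increments": [[0,0,0,0,0,0,-1],[0,0,0,0,0,0,-1],[0,0,0,0,0,0,-1]]}}

```text
clock: 14.95
position: [0.6082, 0.0785, 0.2923]
ee_rot: [0.991, 0.134, -0.001, 0.0]
ft_force: [-0.3, -0.0, 0.0]
grip_width: -0.0
grasp_force: 0.0
```

```bash
python3 lid.py; python3 -c "
from h import *
c=optics.camera('side'); im=c['color'][90:360,200:520]; save('s4.png',cv2.resize(im,None,fx=2.2,fy=2.2,interpolation=cv2.INTER_CUBIC))"
```

```text
t 14.95 tcp local [ 0.0472 -0.0016  0.2923] yaw rel 0.03 z [-0.002 -0.001 -1.   ] F [-0.26 -0.03  0.02] w -0.0 ext 0.025
11348 [-0.0011  0.1208] 0.1206
```

View pics/s4.png

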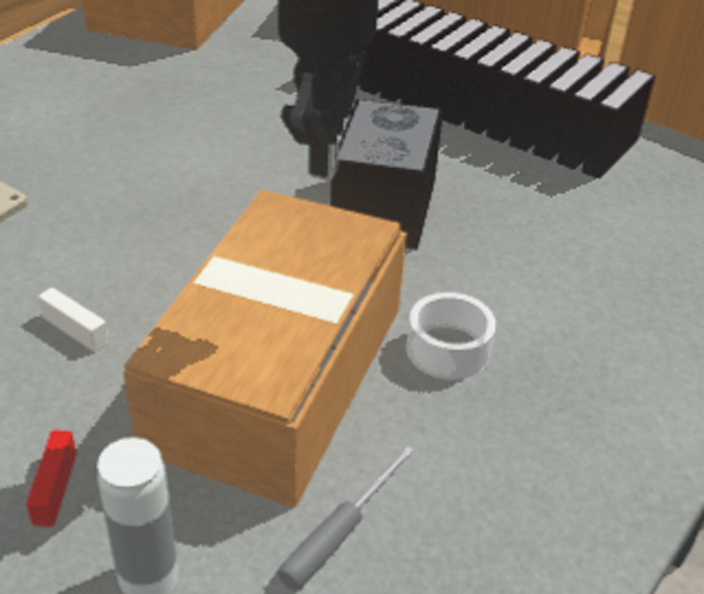

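The lid lies flat across the carton (centre about (270,290) in the crop). The can, tape roll, screwdriver and stack are all where they started, and the robot is clear.

```bash
python3 -c "
from workcell import workorder
print(workorder.hand_in())"
```

```text
the job is handed in; nothing more can be done
None
```

The job is handed in at about 15 s: the card lies flat, both end flaps were folded to within about 0.015 rad of level, and the lid is closed flat over them. The brick was still in place at the last check before the right flap covered it, and the things around the carton look undisturbed.

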